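Close the flask that was just filled

ROBOT

A 6-joint arm with a two-finger parallel gripper is mounted at the origin on the work surface. World frame = base frame: x ahead of the robot, y to its left, z up, the work surface at z = 0. Lengths are in mm, angles in rad, forces in N, time in s.
With the tool pointing down it reaches from about 300 to 1000 mm from the base axis. Payload 5.1 kg.
Tool frame: the origin (TCP) lies midway between the tips of the shut fingers; the grasp point (between the pads) lies 19 mm behind it; z points along the fingers, y is the line along which they close (so a half turn about z gives the same grasp; the last joint's range is limited). The gripper opens to 95 mm and grips with 3 to 60 N. Pads are 20 mm wide; open, the fingers measure 119 mm over their backs; the gripper's body (75 mm by 180 mm) begins 59 mm behind the grasp point.
Start: joints at [-1.229, 0.124, 1.65, -0, 1.367, -0.083], TCP at [267.857, -592.231, 214.656] pointing down, gripper open.
Joint ranges: [-2.61, 2.61], [-1.02, 2.33], [0.03, 2.71], [-1.35, 4.49], [0.32, 2.68], [-2.91, 2.91]. Speed limits (rad/s): [2.57, 2.57, 3.14, 3.14, 3.14, 3.14].

INTERFACE

Orientations are given as [roll, pitch, yaw] about the fixed x, y, z axes, in that order (R = Rz(yaw) Ry(pitch) Rx(roll)).
In Python, from station import arm gives the robot as it stands.
- The arm moves only by the tool move_arm, never from a script. Its argument "targets" is a list that holds one entry, the list of rows, each a list of 7 numbers: the shift along the tool's x, y, z in cm, then the turn, a rotation vector about the tool's x, y, z in degrees, then the finger opening in cm, from 0 to 9.51. In form: [[[dx, dy, dz, rx, ry, rz, grip], ...]]. A call has 1 to 10 rows; each row shifts and turns the commanded pose from where the row before left it, along the tool's axes as they then stand; what a row does not reach is not made up. A row lasts 1/8 s, in which the tool goes at most 62.5 mm and 10.7 degrees, less where a joint would pass 70% of its speed; a pose out of reach is approached as far as the arm can. A call with a gripper value outside its range is refused whole. The fingers move at their own pace and stop on an object; "force" is the grip in N (left out, the last holds). Time passes only in rows, so rows that do not move let the fingers close. It gives the time, the measured TCP pose, the force, the opening and the grip force at its end, in the units of the state.
- arm.get_state(): the state, without advancing time (a new reading comes with each control period).
- arm.read_camera(name): name is "scene" or "top" or "wrist"; returns (picture, depth): 400x640x3 uint8, red, green, blue; 400x640 float32, mm along the optical axis (not along the pixel's ray), 0 where there is no reading.
- arm.camera_info(name): a dict with "fov_y" (degrees; the focal length in pixels is half the picture's height over the tangent of half this angle, whatever the lens; pixels are square), "cx", "cy" (the principal point, pixels), "xyz" and "attitude" of the camera in the world. Camera axes: x right, y up, looking along -z (the intrinsics and any distortion apply to the point x, -y, -z); pixel columns grow to the right and rows downward; lengths in mm; the calibration is good to about 2 mm. The wrist camera is an equidistant fisheye: a pixel r from the principal point sees the ray r / f radians off the axis. A picture is of the moment at which its call begins: read the wrist's pose just before it. camera_info takes no time and is no camera call; for the wrist camera it gives the pose at the moment of the call.
- arm.finish_job(): hands the job in; it is judged then, once.
The state is a dict: "time": time; "joints": joint angles; "dq": joint speeds; "joint_efforts": joint torques, N m; "position": TCP position; "ee_rot": TCP orientation; "contact_force": force on the tool from outside, world axes, zero at the start; "wrist_torque": the same for the moment, N m; "grip_width": finger opening in mm; "grip_force": force on a finger pad.
Only numpy, scipy, OpenCV 4.12 (cv2) and the standard library are available. Lean on these libraries where they do the work, as an engineer would, in place of code of your own. Each camera call takes 0.05 s, during which the arm holds its last target. There are 200 camera calls.

TASK

The funnel still stands in the flask that has just been filled. Take it out and stand it upright in the squat terracotta jar, then close that same flask with the one cork stopper that fits its neck, pushed fully home. Leave the other stoppers in their blocks, and do not shift or tip the flasks, the jar, the plant, the books or the paperweight.

Things in the scene. Friction and masses are not known exactly. Their poses are not given: they have to be found in the camera images.
- caddy: fixed caddy: dark wooden disc, 236 mm across, 12 mm thick, origin under its centre; in the middle a brass post 12 mm thick with a 24 mm ball, top 240 mm above the desk. Three flasks stand loose on it, 75 mm from the post, 120 degrees apart. Rotates about z at the start.
- caddy_first (a point): point on the caddy's upper face, 75 mm from the post: the standing place of the flask that holds the funnel at the start (no visible mark)
- funnel: brass funnel, loose, 120 g. Origin on its axis at the underside of its resting collar (48 mm wide, 4 mm thick), z up towards the mouth. Spout 15.6 mm wide reaches 32 mm below the origin. A cone widens to an upright band 56 mm in outside diameter from 22 to 48 mm above the origin, good to grip. At the start it stands in one flask, collar on the rim.
- jar: squat terracotta jar, loose, 450 g, thick-walled, 64 mm wide at the foot, 50 mm high; mouth 35 mm inside, 60 mm outside. Origin under its centre (rim 50 mm above it). It is empty, the funnel's place.
- stand: fixed dark wooden board 85 x 215 x 8 mm, origin under its centre, carrying three fixed dark wooden blocks in a row along its y, 69 mm apart, in any order and turned a little. Each has a top plate 54 x 54 x 10 mm sloped 35 degrees to face the robot, top centre 63 mm above the desk, with a hole 2 mm wider than its stopper's plug; the stopper sits in it square to the slope, flange on the plate
- flask_large: white ceramic flask with the large neck, loose, 350 g, 72 mm wide body, 115 mm high like the other two; neck 35 mm inside, 42 mm outside. Origin under its centre, z up (rim 115 mm above it).
- stopper_large: cork stopper that fits flask_large, 30 g. Origin on its axis at the underside of its flange (45 mm wide, 5 mm thick), z towards the knob. Below: tapered plug 26 mm long, 32 mm wide at the flange, 24 mm at the tip. Above: round knob 28 mm wide, from 5 to 42 mm above the origin. At the start it sits in a sloped block, its axis leaning 35 degrees from vertical towards the robot.
- flask_medium: white ceramic flask with the medium neck, loose, 350 g, 72 mm wide body, 115 mm high like the other two; neck 28 mm inside, 35 mm outside. Origin under its centre, z up (rim 115 mm above it).
- stopper_medium: cork stopper that fits flask_medium, 30 g. Origin on its axis at the underside of its flange (38 mm wide, 5 mm thick), z towards the knob. Below: tapered plug 26 mm long, 25 mm wide at the flange, 17 mm at the tip. Above: round knob 23 mm wide, from 5 to 42 mm above the origin. At the start it sits in a sloped block, its axis leaning 35 degrees from vertical towards the robot.
- flask_small: white ceramic flask with the small neck, loose, 350 g, 72 mm wide body, 115 mm high like the other two; neck 21 mm inside, 28 mm outside. Origin under its centre, z up (rim 115 mm above it).
- stopper_small: cork stopper that fits flask_small, 30 g. Origin on its axis at the underside of its flange (31 mm wide, 5 mm thick), z towards the knob. Below: tapered plug 26 mm long, 18 mm wide at the flange, 10 mm at the tip. Above: round knob 18 mm wide, from 5 to 42 mm above the origin. At the start it sits in a sloped block, its axis leaning 35 degrees from vertical towards the robot.
- plant: bystander: terracotta pot with a green succulent, 80 mm wide, 140 mm high, origin under its centre
- books: bystander: two books lying stacked, 110 x 160 mm, 48 mm high, origin under the centre
- paperweight: bystander: round marble paperweight 56 mm wide, 28 mm high, origin under its centre

How it is judged:
By the outcome, as a careful person would: the job done as asked, in the order asked, and still so for the second after the job is handed in, with the robot touching nothing.
It also fails if it takes over 66 s, if anything falls off the work surface, if the arm or the gripper's body presses on something with over 40 N, if the wrist force passes 120 N, or if a joint passes its speed limit or range.

## Working session

There is one attempt and no reset: what is moved stays moved. The work goes in short steps, Python scripts to look and compute and a tool call to move; the robot and the scene stay as the last step left them, time stands still between calls to the robot, and variables do not carry over. Pictures are saved under pics/ and viewed, at most 10 in all, crops included, and the job is handed in when it is done.

Besides the shell and the picture viewer there is one more tool, called after ">>>" in YAML: its name, and indented under it one key for each argument. move_arm: Moves the arm, as the interface text tells. Its arguments: {"type":"object","properties":{"targets":{"type":"array","items":{"type":"array","items":{"type":"array","items":{"type":"number"}}}},"force":{"type":"number"}},"required":["targets"]}

```bash
ls; mkdir -p pics; cat > h.py <<'E'
import numpy as np, cv2
from scipy.spatial.transform import Rotation as R
from station import arm
def cam(name):
    i=arm.camera_info(name); im,d=arm.read_camera(name); return i,im,d
E
python3 - <<'E'
from h import *
for n in("scene","top","wrist"):
    i,im,d=cam(n); print(n,i); np.savez(f'pics/{n}0.npz',im=im,d=d); cv2.imwrite(f'pics/{n}0.png',im[:,:,::-1])
s=arm.get_state(); print(s)
E
```

```text
pics
scene {'fov_y': 47.0110929769996, 'cx': 323.5658566294591, 'cy': 199.9369962750622, 'xyz': array([1039.60244292, -556.91726406,  937.47403054]), 'attitude': array([ 0.72240203, -0.00126139,  0.66367674])}
top {'fov_y': 48.73390939459916, 'cx': 327.53498432887585, 'cy': 201.886336695203, 'xyz': array([ 400.60163725,   -7.58291206, 1206.87139788]), 'attitude': array([ 0.1601378 ,  0.01483423, -1.58338905])}
wrist {'fov_y': 65.70646984690485, 'cx': 328.88133008351684, 'cy': 200.3873530585656, 'xyz': array([ 340.55089274, -559.08127838,  383.75631975]), 'attitude': array([-0.28630063,  0.00185614, -1.14544144])}
{'time': 0.15, 'joints': array([-1.22860586e+00,  1.24351836e-01,  1.65133977e+00,  1.92844353e-05,
        1.36744541e+00, -8.26034304e-02]), 'dq': array([-4.13547288e-05, -1.97112558e-03, -3.10231082e-03,  8.50332623e-04,
        2.27008937e-04,  6.64905537e-04]), 'joint_efforts': array([ 1.67437072e-03, -4.18195903e+01, -3.60468793e+01,  7.76158017e-02,
        4.68654733e-02, -1.02511372e-04]), 'position': array([ 267.70303441, -591.79199073,  213.68378279]), 'ee_rot': array([-3.14005511e+00, -1.46241612e-04,  4.24789871e-01]), 'contact_force': array([-0.08573571,  0.24669506, -0.00366542]), 'wrist_torque': array([ 0.03966252,  0.00728422, -0.00943089]), 'grip_force': 0.0, 'grip_width': 94.95340208278212}
```

View pics/scene0.png

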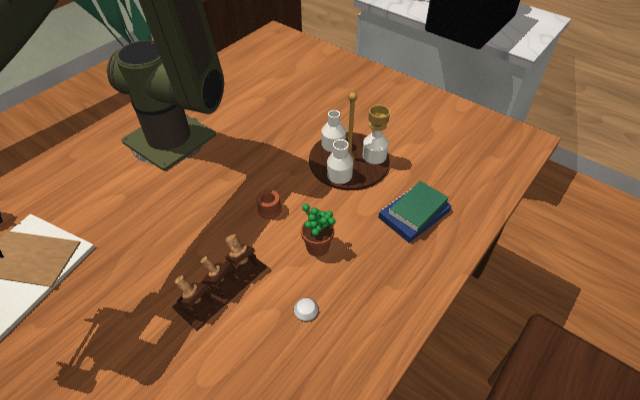

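View pics/top0.png

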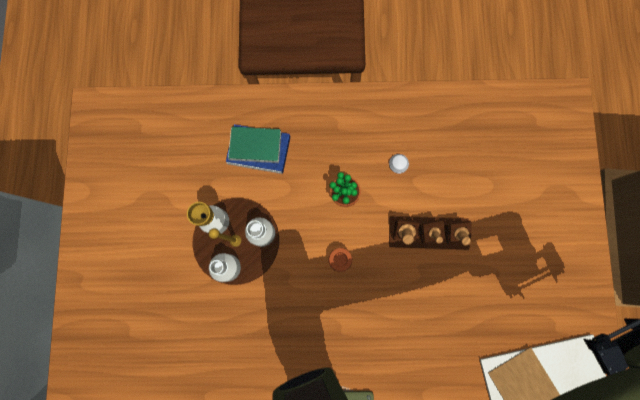

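The scene view shows the funnel at (378,118) in one flask, the other flasks at (333,130) and (340,160), the jar at (269,203), and the stoppers at (188,290), (210,267) and (235,247). The top view shows the funnel mouth at (201,213), flask necks at (258,228) and (222,266), the jar at (340,259), and the stoppers along (405–462,234). Next I'll check whether the caddy turns, and compute positions.

```bash
cat >> h.py <<'E'
def rays(i,uv):
    """world ray dirs (unit depth along axis) for pinhole or fisheye(wrist)"""
    uv=np.atleast_2d(uv).astype(float); f=200/np.tan(np.radians(i['fov_y'])/2)
    p=(uv-[i['cx'],i['cy']])/f
    if i.get('fish'):
        r=np.linalg.norm(p,axis=1,keepdims=True); p=p*np.tan(r)/np.maximum(r,1e-9)
    c=np.c_[p[:,0],-p[:,1],-np.ones(len(p))]
    return R.from_euler('xyz',i['attitude']).apply(c)
def onz(i,uv,z):
    d=rays(i,uv); return i['xyz']+d*((z-i['xyz'][2])/d[:,2])[:,None]
def proj(i,P):
    f=200/np.tan(np.radians(i['fov_y'])/2)
    c=R.from_euler('xyz',i['attitude']).inv().apply(np.atleast_2d(P)-i['xyz']); q=np.c_[c[:,0],-c[:,1]]/-c[:,2:]
    if i.get('fish'):
        r=np.linalg.norm(q,axis=1,keepdims=True); q=q*np.arctan(r)/np.maximum(r,1e-9)
    return q*f+[i['cx'],i['cy']]
def cloud(i,d):
    v,u=np.mgrid[0:400,0:640]; uv=np.c_[u.ravel(),v.ravel()]
    return (i['xyz']+rays(i,uv)*d.reshape(-1,1)).reshape(400,640,3)
E
python3 - <<'E'
from h import *
it,im,d=cam("top"); old=np.load('pics/top0.npz')
df=np.abs(im.astype(int)-old['im']).sum(2); print("diff",(df>60).sum(),np.argwhere(df>60).mean(0) if (df>60).any() else 0)
for n in("top","scene"):
    i=arm.camera_info(n); o=np.load(f'pics/{n}0.npz'); C=cloud(i,o['d'])
    px=dict(top=[(450,300),(150,300),(201,213),(258,228),(340,259),(214,234),(400,163),(265,145),(344,187)],scene=[(150,330),(300,350),(378,110),(306,309),(352,96)])[n]
    for u,v in px: print(n,u,v,C[v,u].round(1))
E
```

```text
diff 45 [330.88888889 567.4       ]
top 450 300 [ 326.5 -314.1    3.1]
top 150 300 [335.9 487.5   2.5]
top 201 213 [550.7 317.3 136.5]
top 258 228 [516.7 184.7  88.6]
top 340 259 [438.1 -23.8  11. ]
top 214 234 [489.3 256.1 238.1]
top 400 163 [ 697.3 -192.9   23.2]
top 265 145 [747.3 175.4  48.1]
top 344 187 [611.5 -35.1 130.3]
scene 150 330 [ 465.8 -434.8   -1.5]
scene 300 350 [ 7.525e+02 -2.686e+02  3.000e-01]
scene 378 110 [533.7 332.4 159.8]
scene 306 309 [ 710.7 -196.8   24.7]
scene 352 96 [497.1 256.  232.8]
```

```bash
python3 - <<'E'
from h import *
for n in("top","scene"):
    i=arm.camera_info(n); o=np.load(f'pics/{n}0.npz'); C=cloud(i,o['d']); im=o['im']
    hsv=cv2.cvtColor(im,cv2.COLOR_RGB2HSV)
    x,y,z=C[...,0],C[...,1],C[...,2]
    ok=o['d']>0
    cad=(np.hypot(x-492,y-256)<150)&ok
    for nm,m in dict(ball=cad&(z>215)&(z<250), fun=cad&(z>165)&(z<185)&(np.hypot(x-492,y-256)>30), rims=cad&(z>112)&(z<134)&(hsv[...,1]<60),
        jar=(np.hypot(x-440,y+30)<60)&(z>40)&(z<60)&ok, knobs=(x>420)&(x<600)&(y<-120)&(y>-360)&(z>72)&(z<125)&ok, board=(x>400)&(x<620)&(y<-100)&(y>-380)&(z>5)&(z<125)&ok).items():
        k,l,st,ce=cv2.connectedComponentsWithStats(m.astype(np.uint8),connectivity=8)
        for j in range(1,k):
            if st[j,4]<12: continue
            P=C[l==j]; a=P.min(0);b=P.max(0)
            print(n,nm,st[j,4],'px',ce[j].round(),'mid',((a+b)/2).round(0),'ext',(b-a).round(0),'mean',P.mean(0).round(0))
E
```

```text
top ball 90 px [213. 232.] mid [493. 260. 236.] ext [20. 23. 16.] mean [493. 258. 237.]
top fun 154 px [198. 213.] mid [546. 312. 172.] ext [55. 56. 15.] mean [546. 312. 174.]
top rims 96 px [254. 228.] mid [513. 187. 122.] ext [40. 43. 20.] mean [513. 187. 124.]
top rims 91 px [217. 266.] mid [420. 279. 122.] ext [32. 35. 20.] mean [421. 278. 124.]
top jar 271 px [340. 259.] mid [437. -23.  50.] ext [57. 57. 17.] mean [438. -23.  51.]
top knobs 313 px [407. 229.] mid [ 506. -198.   90.] ext [66. 54. 35.] mean [ 508. -195.   85.]
top knobs 233 px [435. 229.] mid [ 505. -262.   88.] ext [61. 54. 32.] mean [ 510. -265.   82.]
top knobs 284 px [462. 230.] mid [ 500. -332.   89.] ext [63. 54. 33.] mean [ 504. -334.   83.]
top board 2497 px [430. 232.] mid [ 508. -267.   56.] ext [ 95. 221. 103.] mean [ 504. -259.   47.]
scene ball 75 px [352.  96.] mid [494. 258. 229.] ext [24. 22. 26.] mean [498. 256. 232.]
scene fun 170 px [379. 112.] mid [548. 313. 172.] ext [56. 60. 13.] mean [548. 313. 172.]
scene rims 109 px [333. 116.] mid [422. 279. 122.] ext [34. 36. 19.] mean [423. 278. 121.]
scene rims 150 px [340. 146.] mid [514. 188. 121.] ext [42. 45. 19.] mean [515. 188. 122.]
scene jar 291 px [268. 199.] mid [440. -22.  48.] ext [61. 61. 15.] mean [441. -24.  49.]
scene knobs 387 px [237. 248.] mid [ 508. -198.   89.] ext [64. 55. 34.] mean [ 512. -197.   84.]
scene knobs 310 px [215. 268.] mid [ 507. -261.   87.] ext [62. 55. 31.] mean [ 512. -265.   81.]
scene knobs 398 px [190. 289.] mid [ 501. -332.   88.] ext [63. 54. 32.] mean [ 507. -335.   82.]
scene board 3740 px [217. 283.] mid [ 503. -266.   56.] ext [109. 215. 101.] mean [ 519. -274.   42.]
```

The large neck is about 42 mm wide at (514,188) and the medium about 35 mm at (422,279), so the funnel should be in the small flask near (547,312). The middle stopper looks smallest. I'll check both with the wrist camera.

```bash
cat >> h.py <<'E'
def down(yaw): return R.from_euler('xyz',[np.pi,0,yaw])
def plan(p,Rt,n,p0=None,R0=None):
    """print n equal rows (cm, deg) from current pose to p,Rt"""
    s=arm.get_state(); p0=s['position'] if p0 is None else np.array(p0,float); R0=R.from_euler('xyz',s['ee_rot']) if R0 is None else R0
    p=np.array(p,float); dv=(R0.inv()*Rt).as_rotvec()/n; dr=np.round(np.degrees(dv),1)
    A=R0;q=p0.copy()
    for k in range(n):
        sh=np.round(A.inv().apply((p-q)/(n-k))/10,1 if k<n-1 else 2); q=q+A.apply(sh*10); A=A*R.from_rotvec(np.radians(dr))
        print(list(map(float,np.r_[sh,dr])))
    print('err',(p-q).round(1),'t',s['time'])
E
python3 - <<'E'
from h import *
plan([430,-265,300],down(0.1),10)
E
```

```text
[2.8, -2.3, -0.9, -0.0, 0.0, 1.9]
[2.8, -2.4, -0.9, -0.0, 0.0, 1.9]
[2.7, -2.5, -0.8, -0.0, 0.0, 1.9]
[2.6, -2.6, -0.9, -0.0, 0.0, 1.9]
[2.5, -2.7, -0.8, -0.0, 0.0, 1.9]
[2.4, -2.7, -0.9, -0.0, 0.0, 1.9]
[2.3, -2.8, -0.8, -0.0, 0.0, 1.9]
[2.2, -2.9, -0.9, -0.0, 0.0, 1.9]
[2.1, -3.0, -0.8, -0.0, 0.0, 1.9]
[2.0, -3.01, -0.88, -0.0, 0.0, 1.9]
err [-0.  0.  0.] t 0.2
```

>>> move_arm:
  targets:
    - [[2.8, -2.3, -0.9, 0, 0, 1.9, 9.5], [2.8, -2.4, -0.9, 0, 0, 1.9, 9.5], [2.7, -2.5, -0.8, 0, 0, 1.9, 9.5], [2.6, -2.6, -0.9, 0, 0, 1.9, 9.5], [2.5, -2.7, -0.8, 0, 0, 1.9, 9.5], [2.4, -2.7, -0.9, 0, 0, 1.9, 9.5], [2.3, -2.8, -0.8, 0, 0, 1.9, 9.5], [2.2, -2.9, -0.9, 0, 0, 1.9, 9.5], [2.1, -3.0, -0.8, 0, 0, 1.9, 9.5], [2.0, -3.0, -0.9, 0, 0, 1.9, 9.5]]

```text
time: 1.45
position: [430.4, -264.1, 300.7]
ee_rot: [-3.141, 0.0, 0.092]
contact_force: [0.1, -0.4, 0.2]
grip_width: 95.1
grip_force: 0.0
```

```bash
python3 - <<'E'
from h import *
i,im,d=cam("wrist"); i['fish']=1; np.savez('pics/w1.npz',im=im,d=d,i=np.array(i,dtype=object)); cv2.imwrite('pics/w1.png',im[:,:,::-1])
print(arm.get_state()['position'],arm.get_state()['ee_rot'],i['xyz'])
plan([535,300,330],down(.785),20)
E
```

```text
[ 432.19197829 -261.47558307  302.3984166 ] [-3.14044703 -0.00334122  0.09430695] [ 509.9281186  -256.86440008  470.91333901]
[0.8, -2.7, -0.1, 0.0, -0.0, -2.0]
[0.9, -2.7, -0.1, 0.0, -0.0, -2.0]
[1.0, -2.7, -0.1, 0.0, -0.0, -2.0]
[1.1, -2.7, -0.1, 0.0, -0.0, -2.0]
[1.1, -2.6, -0.1, 0.0, -0.0, -2.0]
[1.2, -2.6, -0.1, 0.0, -0.0, -2.0]
[1.3, -2.5, -0.1, 0.0, -0.0, -2.0]
[1.4, -2.5, -0.1, 0.0, -0.0, -2.0]
[1.5, -2.4, -0.2, 0.0, -0.0, -2.0]
[1.6, -2.4, -0.1, 0.0, -0.0, -2.0]
[1.7, -2.3, -0.2, 0.0, -0.0, -2.0]
[1.7, -2.3, -0.1, 0.0, -0.0, -2.0]
[1.8, -2.2, -0.2, 0.0, -0.0, -2.0]
[1.9, -2.1, -0.1, 0.0, -0.0, -2.0]
[2.0, -2.1, -0.2, 0.0, -0.0, -2.0]
[2.1, -2.0, -0.1, 0.0, -0.0, -2.0]
[2.1, -1.9, -0.2, 0.0, -0.0, -2.0]
[2.2, -1.8, -0.1, 0.0, -0.0, -2.0]
[2.2, -1.8, -0.2, 0.0, -0.0, -2.0]
[2.31, -1.65, -0.15, 0.0, -0.0, -2.0]
err [ 0. -0. -0.] t 1.5
```

View pics/w1.png

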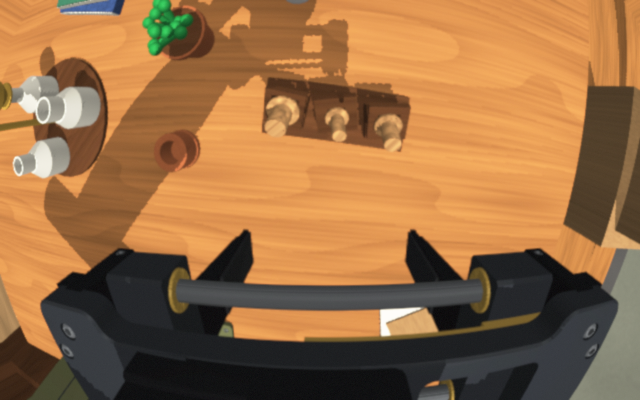

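Wrist view: large stopper at (281,112), small (thinnest) in the middle at (337,122), medium at (389,130), jar at (177,150). Going on to the funnel.

>>> move_arm:
  targets:
    - [[0.8, -2.7, -0.1, 0, 0, -2, 9.5], [0.9, -2.7, -0.1, 0, 0, -2, 9.5], [1.0, -2.7, -0.1, 0, 0, -2, 9.5], [1.1, -2.7, -0.1, 0, 0, -2, 9.5], [1.1, -2.6, -0.1, 0, 0, -2, 9.5], [1.2, -2.6, -0.1, 0, 0, -2, 9.5], [1.3, -2.5, -0.1, 0, 0, -2, 9.5], [1.4, -2.5, -0.1, 0, 0, -2, 9.5], [1.5, -2.4, -0.2, 0, 0, -2, 9.5], [1.6, -2.4, -0.1, 0, 0, -2, 9.5]]

```text
time: 2.75
position: [481.7, 16.1, 311.6]
ee_rot: [3.142, 0.0, 0.443]
contact_force: [-0.4, -0.3, -1.0]
grip_width: 94.9
grip_force: 0.0
```

>>> move_arm:
  targets:
    - [[1.7, -2.3, -0.2, 0, 0, -2, 9.5], [1.7, -2.3, -0.1, 0, 0, -2, 9.5], [1.8, -2.2, -0.2, 0, 0, -2, 9.5], [1.9, -2.1, -0.1, 0, 0, -2, 9.5], [2.0, -2.1, -0.2, 0, 0, -2, 9.5], [2.1, -2.0, -0.1, 0, 0, -2, 9.5], [2.1, -1.9, -0.2, 0, 0, -2, 9.5], [2.2, -1.8, -0.1, 0, 0, -2, 9.5], [2.2, -1.8, -0.2, 0, 0, -2, 9.5], [2.3, -1.6, -0.1, 0, 0, -2, 9.5]]

```text
time: 4.0
position: [534.0, 296.4, 326.4]
ee_rot: [-3.142, 0.0, 0.793]
contact_force: [0.0, 0.1, 1.1]
grip_width: 94.8
grip_force: 0.0
```

```bash
python3 - <<'E'
from h import *
for _ in range(4):
    i,im,d=cam("wrist"); s=arm.get_state(); print(s['position'].round(1),s['ee_rot'].round(4),s['time'])
i['fish']=1; np.savez('pics/w2.npz',im=im,d=d,i=np.array(i,dtype=object)); cv2.imwrite('pics/w2.png',im[:,:,::-1])
C=cloud(i,d); x,y,z=C[...,0],C[...,1],C[...,2]; ok=d>0
for nm,m in dict(fun=(z>166)&(z<184)&(np.hypot(x-546,y-312)<50),rimL=(z>118)&(z<134)&(np.hypot(x-514,y-188)<40),rimM=(z>118)&(z<134)&(np.hypot(x-421,y-279)<40)).items():
    P=C[m&ok]; 
    if len(P): print(nm,len(P),((P.min(0)+P.max(0))/2).round(1),(P.max(0)-P.min(0)).round(1))
# stopper from w1
o=np.load('pics/w1.npz',allow_pickle=True); i=o['i'].item(); C=cloud(i,o['d'])
for c in [(505,-198),(505,-264),(502,-333)]:
    m=(np.hypot(C[...,0]-c[0]+8,C[...,1]-c[1])<32)&(C[...,2]>60)&(o['d']>0); P=C[m]
    a=P[P[:,2]>P[:,2].max()-12]; print('stopper',len(P),P.max(0).round(1),'top',a.mean(0).round(1))
E
```

```text
[534.1 299.  326.1] [-3.1399e+00 -1.1000e-03  7.9550e-01] 4.05
[533.9 297.3 326. ] [-3.1409e+00  6.0000e-04  7.9400e-01] 4.1
[533.8 296.1 326. ] [-3.1414e+00  1.2000e-03  7.9260e-01] 4.15
[533.7 295.4 326.1] [3.1415e+00 1.2000e-03 7.9160e-01] 4.2
fun 569 [547.3 312.6 171.6] [55.7 55.7 11.2]
rimL 347 [513.8 187.6 123.6] [41.1 42.4 10.9]
rimM 263 [422.4 279.2 123.6] [34.1 35.5 11.2]
stopper 1204 [ 528.2 -170.5  105.5] top [ 490.1 -194.5   98.3]
stopper 1095 [ 528.4 -238.6  101.6] top [ 485.6 -270.7   96.3]
stopper 7388 [ 525.8 -306.8  423.1] top [ 468.7 -332.6  418.5]
```

View pics/w2.png

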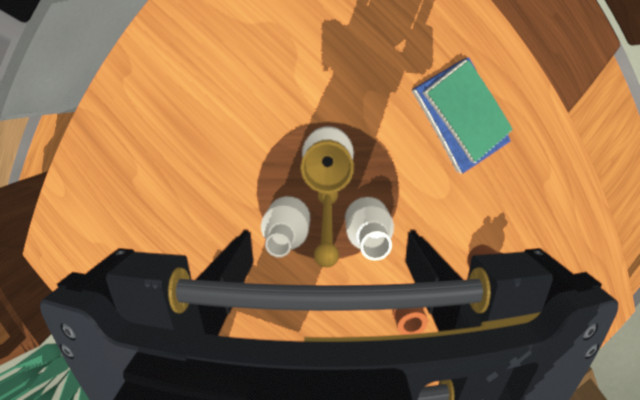

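The caddy hasn't moved. The funnel mouth is at pixel (327,166), world (547.3,312.6), and the large and medium rims match their given sizes at (376,243) and (279,242). Now lowering onto the band, with the closing line tangential so the gripper clears the post.

>>> move_arm:
  targets:
    - [[1.1, -0.1, 0, 0, 0, 0, 9.0], [1.1, -0.1, 0, 0, 0, 0, 9.0], [0, 0, 2.5, 0, 0, 0, 9.0], [0, 0, 3, 0, 0, 0, 9.0], [0, 0, 3, 0, 0, 0, 9.0], [0, 0, 3, 0, 0, 0, 9.0], [0, 0, 3, 0, 0, 0, 9.0], [0, 0, 2, 0, 0, 0, 9.0], [0, 0, 1.8, 0, 0, 0, 9.0], [0, 0, 0, 0, 0, 0, 9.0]]

```text
time: 5.45
position: [547.3, 312.3, 142.1]
ee_rot: [-3.141, 0.003, 0.791]
contact_force: [-0.1, -0.8, 0.2]
grip_width: 89.9
grip_force: 0.0
```

```bash
python3 - <<'E'
from h import *
for _ in range(3):
    i,im,d=cam("wrist"); s=arm.get_state(); print(s['position'].round(1),s['ee_rot'].round(4),s['contact_force'].round(1))
E
```

```text
[548.  312.6 143.5] [-3.1414e+00  4.0000e-04  7.9120e-01] [ 0.1  0.5 -0. ]
[548.5 312.9 144.5] [ 3.1412e+00 -1.3000e-03  7.9130e-01] [-0.  -0.6 -0.6]
[548.7 313.  145.1] [ 3.1408e+00 -2.1000e-03  7.9130e-01] [-0.2 -0.5  0.9]
```

>>> move_arm:
  targets:
    - [[0, 0, 0, 0, 0, 0, 6.5], [0, 0, 0, 0, 0, 0, 5.8], [0, 0, 0, 0, 0, 0, 5.0], [0, 0, 0, 0, 0, 0, 5.0], [0, 0, 0, 0, 0, 0, 5.0], [0, 0, 0, 0, 0, 0, 5.0]]
  force: 15

```text
time: 6.35
position: [547.9, 312.7, 143.7]
ee_rot: [-3.141, 0.0, 0.791]
contact_force: [1.1, -0.4, 1.1]
grip_width: 55.7
grip_force: 15.0
```

>>> move_arm:
  targets:
    - [[0, 0, -0.5, 0, 0, 0, 5.0], [0, 0, -1, 0, 0, 0, 5.0], [0, 0, -1.5, 0, 0, 0, 5.0], [0, 0, -1.5, 0, 0, 0, 5.0], [0, 0, -2, 0, 0, 0, 5.0], [0, 0, -2.5, 0, 0, 0, 5.0], [0, 0, -2.5, 0, 0, 0, 5.0], [0, 0, -2.5, 0, 0, 0, 5.0], [0, 0, -2.5, 0, 0, 0, 5.0], [0, 0, -1, 0, 0, 0, 5.0]]

```text
time: 7.6
position: [548.6, 313.0, 322.1]
ee_rot: [3.14, -0.004, 0.791]
contact_force: [0.5, -0.1, -1.8]
grip_width: 55.8
grip_force: 15.0
```

```bash
python3 - <<'E'
from h import *
i,im,d=cam("scene"); C=cloud(i,d);x,y,z=C[...,0],C[...,1],C[...,2]; hsv=cv2.cvtColor(im,cv2.COLOR_RGB2HSV)
cv2.imwrite('pics/s2.png',im[50:250,220:470,::-1].repeat(2,0).repeat(2,1))
m=(np.hypot(x-547,y-312)<50)&(z>112)&(z<134)&(hsv[...,1]<60)&(d>0); P=C[m]; print('rim small',len(P),((P.min(0)+P.max(0))/2).round(1),(P.max(0)-P.min(0)).round(1))
s=arm.get_state(); print(s['position'],s['ee_rot'],s['grip_width'])
plan([438.8,-22.5,320],down(.4),10)
E
```

```text
rim small 74 [548.3 312.5 121.8] [26.6 28.7 19.1]
[548.70175483 313.01916996 322.48002789] [ 3.13985069 -0.00458318  0.79136231] 55.59489643395534
[-3.2, 1.6, 0.0, 0.0, -0.0, 2.2]
[-3.1, 1.7, 0.0, 0.0, -0.0, 2.2]
[-3.0, 1.8, 0.0, 0.0, -0.0, 2.2]
[-3.0, 1.9, 0.0, 0.0, -0.0, 2.2]
[-2.9, 2.0, 0.0, 0.0, -0.0, 2.2]
[-2.8, 2.2, 0.0, 0.0, -0.0, 2.2]
[-2.7, 2.3, 0.0, 0.0, -0.0, 2.2]
[-2.6, 2.3, 0.0, 0.0, -0.0, 2.2]
[-2.5, 2.5, 0.1, 0.0, -0.0, 2.2]
[-2.44, 2.52, 0.03, 0.0, -0.0, 2.2]
err [-0.  0. -0.] t 7.65
```

View pics/s2.png

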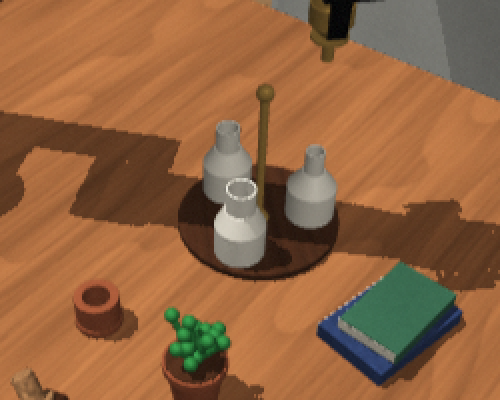

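The funnel is held at (330,40 in the crop). The small flask, with a 28 mm rim, still stands at (310,190 in the crop). Carrying the funnel to the jar.

>>> move_arm:
  targets:
    - [[-3.2, 1.6, 0, 0, 0, 2.2, 5.0], [-3.1, 1.7, 0, 0, 0, 2.2, 5.0], [-3.0, 1.8, 0, 0, 0, 2.2, 5.0], [-3.0, 1.9, 0, 0, 0, 2.2, 5.0], [-2.9, 2.0, 0, 0, 0, 2.2, 5.0], [-2.8, 2.2, 0, 0, 0, 2.2, 5.0], [-2.7, 2.3, 0, 0, 0, 2.2, 5.0], [-2.6, 2.3, 0, 0, 0, 2.2, 5.0], [-2.5, 2.5, 0, 0, 0, 2.2, 5.0], [-2.4, 2.5, 0, 0, 0, 2.2, 5.0]]

```text
time: 8.9
position: [437.4, -23.4, 317.8]
ee_rot: [-3.141, 0.001, 0.406]
contact_force: [-0.2, -0.2, -1.6]
grip_width: 56.0
grip_force: 15.0
```

>>> move_arm:
  targets:
    - [[0, 0, 2, 0, 0, 0, 5.0], [0, 0, 3, 0, 0, 0, 5.0], [0, 0, 3, 0, 0, 0, 5.0], [0, 0, 3, 0, 0, 0, 5.0], [0, 0, 3, 0, 0, 0, 5.0], [0, 0, 2, 0, 0, 0, 5.0], [0, 0, 2, 0, 0, 0, 5.0], [0, 0, 1, 0, 0, 0, 5.0], [0, 0, 0, 0, 0, 0, 5.0]]

```text
time: 10.02
position: [437.4, -21.9, 127.3]
ee_rot: [-3.14, 0.002, 0.408]
contact_force: [-0.9, -0.5, -1.4]
grip_width: 56.0
grip_force: 15.0
```

```bash
python3 - <<'E'
from h import *
i,im,d=cam("wrist"); s=arm.get_state(); print(s['position'],s['ee_rot'],s['grip_width'])
for n in("scene","top","wrist"):
    i,im,d=cam(n); i['fish']=n=="wrist"
    cv2.imwrite(f'pics/{n}3.png',im[:,:,::-1])
    C=cloud(i,d);x,y,z=C[...,0],C[...,1],C[...,2]
    for nm,a,b,rr in (('jar',42,56,40),('fun',TZ:=95,122,45)):
        P=C[(np.hypot(x-439,y+23)<rr)&(z>a)&(z<b)&(d>0)]
        if len(P): print(n,nm,len(P),((P.min(0)+P.max(0))/2).round(1),(P.max(0)-P.min(0)).round(1))
s=arm.get_state(); print(s['position'],s['ee_rot'],s['grip_width'])
E
```

```text
[438.14349695 -22.12238665 128.38609676] [-3.14106850e+00  4.59740878e-04  4.07892138e-01] 55.705787980647685
scene jar 256 [439.7 -23.5  49. ] [62.2 60.9 13.9]
scene fun 61 [447.1 -27.2 108.5] [31.6 39.6 23.7]
wrist jar 1459 [444.5 -23.1  47.1] [49.2 59.3  9.9]
wrist fun 1062 [444.1 -17.2 117. ] [37.  34.2  9.9]
[438.97371021 -22.5239306  129.63491923] [ 3.14065947e+00 -1.52403439e-03  4.07452575e-01] 55.74795085868668
```

>>> move_arm:
  targets:
    - [[0, 0.1, 1.5, 0, 0, 0, 5.0], [0, 0, 2, 0, 0, 0, 5.0], [0, 0, 1.5, 0, 0, 0, 5.0], [0, 0, 0.6, 0, 0, 0, 5.0], [0, 0, 0.4, 0, 0, 0, 5.0], [0, 0, 0, 0, 0, 0, 5.0]]

```text
time: 10.98
position: [438.9, -23.5, 68.8]
ee_rot: [3.141, -0.0, 0.407]
contact_force: [-0.4, -0.2, -1.3]
grip_width: 55.7
grip_force: 15.0
```

>>> move_arm:
  targets:
    - [[0, 0, 0.1, 0, 0, 0, 5.0], [0, 0, 0.1, 0, 0, 0, 5.0], [0, 0, 0, 0, 0, 0, 5.0]]

```text
time: 11.35
position: [438.8, -23.4, 66.8]
ee_rot: [3.141, -0.0, 0.407]
contact_force: [-0.3, 0.6, -1.6]
grip_width: 55.7
grip_force: 15.0
```

>>> move_arm:
  targets:
    - [[0, 0, 0.1, 0, 0, 0, 5.0], [0, 0, 0, 0, 0, 0, 5.7], [0, 0, 0, 0, 0, 0, 6.2], [0, 0, 0, 0, 0, 0, 7.5], [0, 0, 0, 0, 0, 0, 8.5], [0, 0, -2, 0, 0, 0, 8.5], [0, 0, -3, 0, 0, 0, 8.5], [0, 0, -3, 0, 0, 0, 8.5], [0, 0, -3, 0, 0, 0, 8.5], [0, 0, -3, 0, 0, 0, 8.5]]

```text
time: 12.6
position: [438.5, -23.4, 206.6]
ee_rot: [3.142, -0.0, 0.407]
contact_force: [0.7, -0.6, -0.1]
grip_width: 85.1
grip_force: 0.0
```

```bash
python3 - <<'E'
from h import *
for n in("scene","wrist"):
    i,im,d=cam(n); i['fish']=n=="wrist"
    C=cloud(i,d);x,y,z=C[...,0],C[...,1],C[...,2]
    for nm,a,b,rr in (('jar',20,52,42),('mouth',90,110,45)):
        P=C[(np.hypot(x-439,y+23)<rr)&(z>a)&(z<b)&(d>0)]
        if len(P): print(n,nm,len(P),((P.min(0)+P.max(0))/2).round(1),(P.max(0)-P.min(0)).round(1))
    if n=="scene": cv2.imwrite('pics/s4.png',im[150:350,150:400,::-1].repeat(3,0).repeat(3,1))
s=arm.get_state(); print(s['position'],s['ee_rot'])
# stopper masks: C from scene (arm out of way?), block planes
E
```

```text
scene jar 234 [443.  -25.7  36. ] [55.5 54.9 31.8]
scene mouth 157 [440.  -22.8  96.3] [58.5 55.7 12.5]
wrist jar 440 [448.9 -21.   36. ] [40.4 55.3 31.9]
wrist mouth 765 [438.7 -23.6  94.9] [56.5 55.7  9.8]
[440.85418406 -23.78725838 209.66588125] [ 3.13752881 -0.00617781  0.40742327]
```

View pics/s4.png

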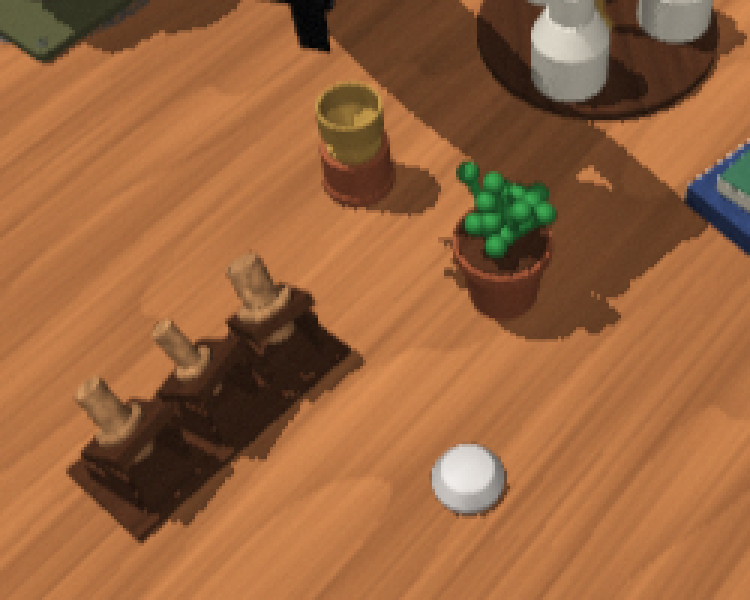

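The funnel stands upright in the jar. Its mouth is centred at (439,-23), matching the jar. In the crop the small stopper is the middle one, knob at (170,330). Next I need its axis.

```bash
cat > stop.py <<'E'
from h import *
def fit(C,im,d,c=(507,-264)):
    hsv=cv2.cvtColor(im,cv2.COLOR_RGB2HSV); 
    near=(np.hypot(C[...,0]-c[0]+6,C[...,1]-c[1])<34)&(d>0)
    cork=near&(hsv[...,2]>105)&(C[...,2]>60)
    dark=near&(hsv[...,2]<85)&(C[...,2]>44)&(C[...,2]<85)
    P=C[dark]; nrm=None
    for _ in range(6):
        m=P.mean(0); nrm=np.linalg.svd(P-m)[2][2]; nrm*=np.sign(nrm[2]); r=(P-m)@nrm; P=P[np.abs(r)<max(1.5,1.5*r.std())]
    Q=C[cork]; h=(Q-m)@nrm; Q=Q[(h>10)&(h<50)]; h=h[(h>10)&(h<50)]
    return m,nrm,len(P),Q,h
def report(n,C,im,d):
    m,nr,k,Q,h=fit(C,im,d); print(n,k,'plate mean',m.round(1),'n',nr.round(3),'tilt',np.degrees(np.arccos(nr[2])).round(1),'az',np.degrees(np.arctan2(nr[1],nr[0])).round(1))
    if len(Q)<10: print('few cork',len(Q)); return
    T=Q[h>h.max()-4]; 
    print('  cork',len(Q),'hmax',h.max().round(1),'topmid',((T.min(0)+T.max(0))/2).round(1),'mean',Q.mean(0).round(1))
    e=np.cross(nr,[0,0,1]); e/=np.linalg.norm(e); f=np.cross(nr,e)
    for ax in(e,f):
        s=(Q-m)@ax; a,b=np.percentile(s,[1,99]); print('   side',ax.round(2),'mid',((a+b)/2).round(1),'w',(b-a).round(1))
E
python3 - <<'E'
from stop import *
o=np.load('pics/w1.npz',allow_pickle=True); report('w1',cloud(o['i'].item(),o['d']),o['im'],o['d'])
for n in("scene","top"):
    o=np.load(f'pics/{n}0.npz'); report(n,cloud(arm.camera_info(n),o['d']),o['im'],o['d'])
# pre-grasp
a=R.from_euler('y',-35,degrees=True)
Rt=R.from_matrix(np.c_[[np.cos(.611),0,np.sin(.611)],[0,-1,0],[np.sin(.611),0,-np.cos(.611)]])
print(Rt.as_euler('xyz'))
ax=-Rt.as_matrix()[:,2]; plan(np.array([507,-264,63])+ax*130,Rt,10)
E
```

```text
w1 73 plate mean [ 530.6 -260.1   74.3] n [0.806 0.142 0.575] tilt 54.9 az 10.0
few cork 0
scene 143 plate mean [ 513.5 -265.1   68.7] n [-0.552 -0.104  0.827] tilt 34.2 az -169.3
  cork 111 hmax 43.2 topmid [ 483.2 -270.3   98. ] mean [ 493.5 -270.9   90.1]
   side [-0.19  0.98  0.  ] mid -0.6 w 15.8
   side [-0.81 -0.15 -0.56] mid 7.8 w 16.5
top 147 plate mean [ 506.9 -262.1   66.2] n [-0.563 -0.109  0.819] tilt 35.0 az -169.1
  cork 58 hmax 44.5 topmid [ 481.6 -270.5   99.2] mean [ 487.6 -270.2   94.1]
   side [-0.19  0.98  0.  ] mid -4.2 w 16.2
   side [-0.8  -0.16 -0.57] mid 3.1 w 17.2
[ 3.14159265 -0.611       0.        ]
[-1.0, 2.2, 0.4, -0.7, 3.4, 2.3]
[-1.0, 2.2, 0.4, -0.7, 3.4, 2.3]
[-0.9, 2.2, 0.3, -0.7, 3.4, 2.3]
[-0.8, 2.3, 0.3, -0.7, 3.4, 2.3]
[-0.8, 2.3, 0.3, -0.7, 3.4, 2.3]
[-0.7, 2.3, 0.3, -0.7, 3.4, 2.3]
[-0.6, 2.3, 0.3, -0.7, 3.4, 2.3]
[-0.5, 2.4, 0.3, -0.7, 3.4, 2.3]
[-0.4, 2.4, 0.3, -0.7, 3.4, 2.3]
[-0.4, 2.39, 0.23, -0.7, 3.4, 2.3]
err [-0.  0.  0.] t 12.7
```

```bash
cat >> h.py <<'E'
def tilt(az=10.8,t=35): return R.from_euler('xyz',[np.pi,-np.radians(t),np.radians(az)])
E
python3 - <<'E'
from h import *
Rt=tilt(); n=-Rt.as_matrix()[:,2]; print(n)
plan(np.array([506.5,-265.7,63])+n*110,Rt,10)
E
```

```text
[-0.56341682 -0.10747751  0.81915204]
[-1.0, 2.3, 0.6, -0.4, 3.4, 1.2]
[-1.0, 2.4, 0.5, -0.4, 3.4, 1.2]
[-0.9, 2.4, 0.5, -0.4, 3.4, 1.2]
[-0.9, 2.4, 0.4, -0.4, 3.4, 1.2]
[-0.9, 2.4, 0.4, -0.4, 3.4, 1.2]
[-0.9, 2.4, 0.4, -0.4, 3.4, 1.2]
[-0.8, 2.4, 0.4, -0.4, 3.4, 1.2]
[-0.8, 2.5, 0.3, -0.4, 3.4, 1.2]
[-0.8, 2.5, 0.3, -0.4, 3.4, 1.2]
[-0.7, 2.43, 0.24, -0.4, 3.4, 1.2]
err [-0.   0.   0.1] t 12.7
```

>>> move_arm:
  targets:
    - [[-1.0, 2.3, 0.6, -0.4, 3.4, 1.2, 5.0], [-1.0, 2.4, 0.5, -0.4, 3.4, 1.2, 4.5], [-0.9, 2.4, 0.5, -0.4, 3.4, 1.2, 4.5], [-0.9, 2.4, 0.4, -0.4, 3.4, 1.2, 4.5], [-0.9, 2.4, 0.4, -0.4, 3.4, 1.2, 4.5], [-0.9, 2.4, 0.4, -0.4, 3.4, 1.2, 4.5], [-0.8, 2.4, 0.4, -0.4, 3.4, 1.2, 4.5], [-0.8, 2.5, 0.3, -0.4, 3.4, 1.2, 4.5], [-0.8, 2.5, 0.3, -0.4, 3.4, 1.2, 4.5], [-0.7, 2.4, 0.2, -0.4, 3.4, 1.2, 4.5]]

```text
time: 13.95
position: [441.0, -277.3, 147.4]
ee_rot: [3.137, -0.597, 0.191]
contact_force: [-0.8, -0.4, 0.1]
grip_width: 45.2
grip_force: 0.0
```

```bash
python3 - <<'E'
from stop import *
for _ in range(3):
    i,im,d=cam("wrist"); s=arm.get_state(); print(s['position'].round(1),s['ee_rot'].round(4),s['joints'].round(2))
i['fish']=1; np.savez('pics/w5.npz',im=im,d=d,i=np.array(i,dtype=object)); cv2.imwrite('pics/w5.png',im[:,:,::-1])
report('w5',cloud(i,d),im,d)
print(proj(i,[[506.5,-265.7,63],[506.5-.5634*42,-265.7-.1075*42,63+.819*42]]))
E
```

```text
[ 439.9 -279.1  145.7] [ 3.1379 -0.5965  0.187 ] [-0.97 -0.32  2.27  0.64  1.02  0.12]
[ 439.9 -277.7  146. ] [ 3.1404 -0.5941  0.1865] [-0.96 -0.32  2.27  0.64  1.03  0.13]
[ 440.4 -276.8  146.8] [ 3.1399 -0.594   0.1885] [-0.96 -0.32  2.27  0.64  1.03  0.13]
w5 635 plate mean [ 491.5 -269.9   52.7] n [-0.567 -0.114  0.816] tilt 35.3 az -168.6
  cork 544 hmax 43.5 topmid [ 481.7 -271.4   96.4] mean [ 486.6 -270.4   93.6]
   side [-0.2   0.98  0.  ] mid 0.4 w 16.1
   side [-0.8  -0.16 -0.58] mid -17.6 w 16.6
[[329.45400051 188.72815566]
 [329.65516218 202.64728776]]
```

View pics/w5.png

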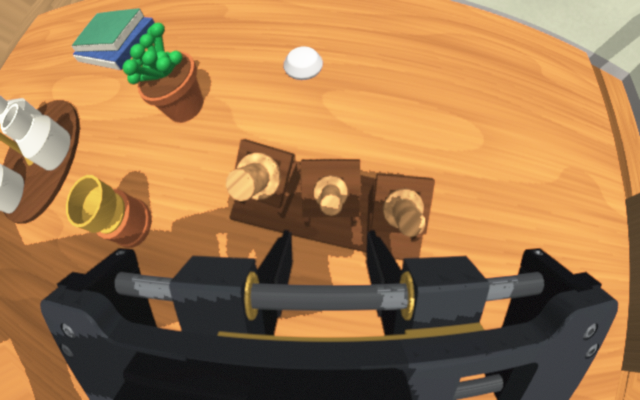

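Wrist view: the small stopper's knob end is at (329,204) and its flange at (331,192), within 2 px of my prediction. The large is at (255,177) and the medium at (407,212). Approaching along its axis.

```bash
python3 - <<'E'
from h import *
Rt=tilt(11); n=-Rt.as_matrix()[:,2]; b=np.array([506,-266.2,62.7])
s=arm.get_state(); print(s['position'],s['ee_rot'])
plan(b+n*100,Rt,3); plan(b+n*11,Rt,7,b+n*100,Rt)
E
```

```text
[ 440.37787984 -276.83935456  146.77856113] [ 3.13985363 -0.5940361   0.18845233]
[0.2, 0.1, 0.2, 0.1, 0.3, -0.1]
[0.2, 0.1, 0.2, 0.1, 0.3, -0.1]
[0.23, 0.01, 0.29, 0.1, 0.3, -0.1]
err [-0.  0. -0.] t 14.1
[-0.0, -0.0, 1.3, 0.0, 0.0, 0.0]
[-0.0, -0.0, 1.3, 0.0, 0.0, 0.0]
[-0.0, -0.0, 1.3, 0.0, 0.0, 0.0]
[-0.0, 0.0, 1.2, 0.0, 0.0, 0.0]
[-0.0, 0.0, 1.3, 0.0, 0.0, 0.0]
[-0.0, 0.0, 1.2, 0.0, 0.0, 0.0]
[-0.0, 0.0, 1.3, 0.0, 0.0, 0.0]
err [-0. -0. -0.] t 14.1
```

>>> move_arm:
  targets:
    - [[0.2, 0.1, 0.2, 0.1, 0.3, -0.1, 4.5], [0.2, 0.1, 0.2, 0.1, 0.3, -0.1, 4.5], [0.2, 0, 0.3, 0.1, 0.3, -0.1, 4.5], [0, 0, 1.3, 0, 0, 0, 4.5], [0, 0, 1.3, 0, 0, 0, 4.5], [0, 0, 1.3, 0, 0, 0, 4.5], [0, 0, 1.2, 0, 0, 0, 4.5], [0, 0, 1.3, 0, 0, 0, 4.5], [0, 0, 1.0, 0, 0, 0, 4.5], [0, 0, 0, 0, 0, 0, 4.5]]

```text
time: 15.35
position: [492.5, -268.4, 85.1]
ee_rot: [3.139, -0.611, 0.199]
contact_force: [-0.7, -0.1, 0.1]
grip_width: 45.2
grip_force: 0.0
```

```bash
python3 - <<'E'
from h import *
Rt=tilt(11); n=-Rt.as_matrix()[:,2]; b=np.array([506,-266.2,62.7])
for _ in range(3):
    i,im,d=cam("wrist"); s=arm.get_state(); A=R.from_euler('xyz',s['ee_rot']); print(s['position'].round(1),s['ee_rot'].round(3),'to go (tool)',A.inv().apply(b+11*n-s['position']).round(1),np.degrees((A.inv()*Rt).as_rotvec()).round(1))
cv2.imwrite('pics/w6.png',im[120:290,200:460,::-1].repeat(3,0).repeat(3,1))
E
```

```text
[ 492.6 -268.8   85.7] [ 3.138 -0.612  0.2  ] to go (tool) [-2.  -0.  15.7] [-0.  -0.   0.4]
[ 492.6 -269.1   86.2] [ 3.137 -0.612  0.2  ] to go (tool) [-2.3 -0.3 16.1] [ 0.  -0.1  0.4]
[ 492.6 -269.3   86.5] [ 3.136 -0.612  0.2  ] to go (tool) [-2.4 -0.5 16.3] [ 0.  -0.1  0.4]
```

View pics/w6.png

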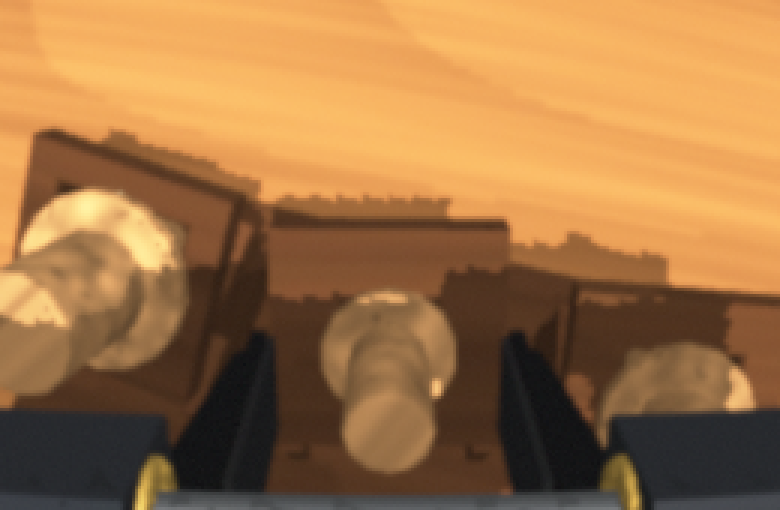

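The knob (390,440) is centred between the open fingers, which need to go about 15 mm deeper.

>>> move_arm:
  targets:
    - [[-0.2, 0, 0.7, 0, 0, 0, 4.5], [0, 0, 0.8, 0, 0, 0, 4.5], [0, 0, 0, 0, 0, 0, 4.5], [0, 0, 0, 0, 0, 0, 2.5], [0, 0, 0, 0, 0, 0, 1.2], [0, 0, 0, 0, 0, 0, 1.2], [0, 0, 0, 0, 0, 0, 1.2], [0, 0, 0, 0, 0, 0, 1.2]]
  force: 15

```text
time: 16.5
position: [499.4, -267.9, 72.9]
ee_rot: [3.137, -0.612, 0.2]
contact_force: [-0.1, 0.9, 0.3]
grip_width: 17.9
grip_force: 15.0
```

>>> move_arm:
  targets:
    - [[0, 0, -0.5, 0, 0, 0, 1.2], [0, 0, -1, 0, 0, 0, 1.2], [0, 0, -1.5, 0, 0, 0, 1.2], [0, 0, -2, 0, 0, 0, 1.2], [0, 0, -2, 0, 0, 0, 1.2], [0, 0, -2.5, 0, 0, 0, 1.2], [0, 0, -2.5, 0, 0, 0, 1.2]]

```text
time: 17.38
position: [430.8, -281.1, 172.4]
ee_rot: [3.136, -0.612, 0.2]
contact_force: [0.6, 0.2, 0.0]
grip_width: 17.7
grip_force: 15.0
```

```bash
python3 - <<'E'
from h import *
s=arm.get_state(); print(s['position'],s['ee_rot'],s['grip_width'])
plan([500,30,320],down(.4),12)
p=[500,30,320]; plan([547.9,312.5,320],down(.79),9,p,down(.4))
E
```

```text
[ 430.81569398 -281.07236682  172.42908761] [ 3.13557456 -0.6121202   0.2002879 ] 17.65456114091068
[1.6, -2.4, -0.4, 0.3, -2.9, -0.9]
[1.6, -2.4, -0.5, 0.3, -2.9, -0.9]
[1.6, -2.4, -0.5, 0.3, -2.9, -0.9]
[1.6, -2.4, -0.6, 0.3, -2.9, -0.9]
[1.6, -2.3, -0.7, 0.3, -2.9, -0.9]
[1.6, -2.3, -0.7, 0.3, -2.9, -0.9]
[1.6, -2.3, -0.8, 0.3, -2.9, -0.9]
[1.6, -2.3, -0.9, 0.3, -2.9, -0.9]
[1.6, -2.2, -1.0, 0.3, -2.9, -0.9]
[1.6, -2.2, -1.0, 0.3, -2.9, -0.9]
[1.6, -2.2, -1.1, 0.3, -2.9, -0.9]
[1.67, -2.22, -1.24, 0.3, -2.9, -0.9]
err [0. 0. 0.] t 17.375
[1.7, -2.7, -0.0, 0.0, 0.0, -2.5]
[1.8, -2.6, -0.0, 0.0, 0.0, -2.5]
[1.9, -2.5, -0.0, 0.0, 0.0, -2.5]
[2.1, -2.4, -0.0, 0.0, 0.0, -2.5]
[2.2, -2.4, -0.0, 0.0, 0.0, -2.5]
[2.2, -2.2, -0.0, 0.0, 0.0, -2.5]
[2.4, -2.2, -0.0, 0.0, 0.0, -2.5]
[2.4, -2.0, -0.0, 0.0, 0.0, -2.5]
[2.55, -1.97, -0.0, 0.0, 0.0, -2.5]
err [0. 0. 0.] t 17.375
```

>>> move_arm:
  targets:
    - [[1.6, -2.4, -0.4, 0.3, -2.9, -0.9, 1.2], [1.6, -2.4, -0.5, 0.3, -2.9, -0.9, 1.2], [1.6, -2.4, -0.5, 0.3, -2.9, -0.9, 1.2], [1.6, -2.4, -0.6, 0.3, -2.9, -0.9, 1.2], [1.6, -2.3, -0.7, 0.3, -2.9, -0.9, 1.2], [1.6, -2.3, -0.7, 0.3, -2.9, -0.9, 1.2], [1.6, -2.3, -0.8, 0.3, -2.9, -0.9, 1.2], [1.6, -2.3, -0.9, 0.3, -2.9, -0.9, 1.2], [1.6, -2.2, -1.0, 0.3, -2.9, -0.9, 1.2], [1.6, -2.2, -1.0, 0.3, -2.9, -0.9, 1.2]]

```text
time: 18.62
position: [487.7, -22.0, 294.9]
ee_rot: [3.131, -0.103, 0.361]
contact_force: [0.5, -0.4, -0.7]
grip_width: 17.9
grip_force: 15.0
```

>>> move_arm:
  targets:
    - [[1.6, -2.2, -1.1, 0.3, -2.9, -0.9, 1.2], [1.7, -2.2, -1.2, 0.3, -2.9, -0.9, 1.2], [1.7, -2.7, 0, 0, 0, -2.5, 1.2], [1.8, -2.6, 0, 0, 0, -2.5, 1.2], [1.9, -2.5, 0, 0, 0, -2.5, 1.2], [2.1, -2.4, 0, 0, 0, -2.5, 1.2], [2.2, -2.4, 0, 0, 0, -2.5, 1.2], [2.2, -2.2, 0, 0, 0, -2.5, 1.2], [2.4, -2.2, 0, 0, 0, -2.5, 1.2], [2.4, -2.0, 0, 0, 0, -2.5, 1.2]]

```text
time: 19.88
position: [545.5, 280.7, 319.6]
ee_rot: [3.139, -0.002, 0.742]
contact_force: [0.2, -0.1, -0.5]
grip_width: 17.7
grip_force: 15.0
```

```bash
python3 - <<'E'
from h import *
for n in ("scene","top","wrist"):
    i,im,d=cam(n); i['fish']=n=="wrist"; C=cloud(i,d);x,y,z=C[...,0],C[...,1],C[...,2]; hsv=cv2.cvtColor(im,cv2.COLOR_RGB2HSV)
    np.savez(f'pics/{n}7.npz',im=im,d=d)
    for nm,c in dict(S=(547,312),L=(514,188),M=(421,279)).items():
        m=(np.hypot(x-c[0],y-c[1])<45)&(z>116)&(z<134)&(hsv[...,1]<60)&(d>0); P=C[m]
        if len(P)>8: print(n,nm,len(P),((P.min(0)+P.max(0))/2).round(1),(P.max(0)-P.min(0)).round(1))
s=arm.get_state(); print(s['position'],s['ee_rot'],s['grip_width'])
plan([547.9,312.5,235],down(.79),6)
E
```

```text
scene S 64 [549.4 314.4 122.8] [26.1 30.5 13.4]
scene L 127 [514.3 187.7 123.2] [42.9 43.2 13.9]
scene M 77 [423.  278.  123.2] [32.9 35.1 13.9]
top S 67 [545.9 311.8 124.8] [27.3 27.6 16.7]
top L 86 [512.9 187.1 124.6] [40.  41.4 16.6]
top M 80 [420.4 279.  123.8] [31.5 34.5 15. ]
wrist S 214 [547.5 313.3 123.7] [27.1 27.8 12. ]
wrist L 253 [517.9 187.8 122.6] [34.1 42.  13.1]
wrist M 258 [422.9 279.6 122.3] [34.1 33.9 12.6]
[545.33838941 280.63861657 319.04306489] [ 3.13960589e+00 -1.61674860e-03  7.42377649e-01] 17.787363700648168
[0.4, -0.4, 1.4, 0.0, -0.0, -0.5]
[0.4, -0.4, 1.4, 0.0, -0.0, -0.5]
[0.4, -0.3, 1.4, 0.0, -0.0, -0.5]
[0.4, -0.4, 1.4, 0.0, -0.0, -0.5]
[0.4, -0.3, 1.4, 0.0, -0.0, -0.5]
[0.37, -0.34, 1.4, 0.0, -0.0, -0.5]
err [ 0.  0. -0.] t 20.025
```

>>> move_arm:
  targets:
    - [[0.4, -0.4, 1.4, 0, 0, -0.5, 1.2], [0.4, -0.4, 1.4, 0, 0, -0.5, 1.2], [0.4, -0.4, 1.4, 0, 0, -0.5, 1.2], [0.4, -0.4, 1.4, 0, 0, -0.5, 1.2], [0.4, -0.3, 1.4, 0, 0, -0.5, 1.2], [0.4, -0.3, 1.4, 0, 0, -0.5, 1.2], [0, 0, 2.5, 0, 0, 0, 1.2], [0, 0, 2.5, 0, 0, 0, 1.2], [0, 0, 0, 0, 0, 0, 1.2]]

```text
time: 21.15
position: [546.5, 312.4, 181.3]
ee_rot: [-3.141, 0.003, 0.795]
contact_force: [-0.1, -0.2, -0.8]
grip_width: 17.4
grip_force: 15.0
```

```bash
python3 - <<'E'
from h import *
for _ in range(2):
    i,im,d=cam("wrist"); s=arm.get_state(); print(s['position'].round(1),s['ee_rot'].round(3))
a=im[90:310,200:460,::-1].repeat(3,0).repeat(3,1)[:300,:]
i2,im2,d2=cam("scene"); b=im2[70:170,320:420,::-1].repeat(3,0).repeat(3,1)
cv2.imwrite('pics/c8.png',np.vstack([a,np.hstack([b,np.zeros((300,480,3),np.uint8)])]))
E
```

```text
[547.5 312.7 183.3] [3.141 0.    0.794]
[548.3 313.1 184.8] [ 3.14e+00 -2.00e-03  7.94e-01]
```

View pics/c8.png

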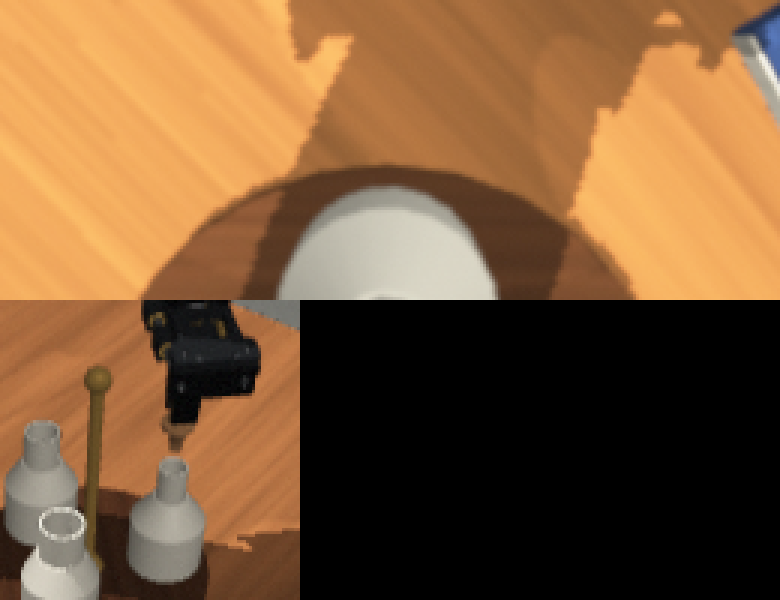

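The stopper's plug hangs at (176,445) above the small flask's neck at (172,465) in the scene inset. A quick numeric check before inserting.

```bash
python3 - <<'E'
from h import *
for n in("scene","wrist"):
    i,im,d=cam(n); i['fish']=n=="wrist"; C=cloud(i,d);z=C[...,2]; hsv=cv2.cvtColor(im,cv2.COLOR_RGB2HSV)
    nr=(np.hypot(C[...,0]-548,C[...,1]-313)<30)&(d>0)
    for nm,a,b in(('plug',140,165),('flange',166,178),('neck',100,132)):
        m=nr&(z>a)&(z<b)
        if m.sum()<3: continue
        v,u=np.nonzero(m); e=proj(i,[547.8,313,(a+b)/2])[0]
        print(n,nm,m.sum(),'u',u.min(),u.max(),(u.min()+u.max())/2,'v',v.min(),v.max(),'axis proj',e.round(1),'zmin',z[m].min().round(1),'mean',C[m].mean(0).round(1))
E
```

```text
scene plug 19 u 376 381 378.5 v 115 119 axis proj [378.2 117.7] zmin 149.4 mean [550.4 309.7 158.5]
scene flange 15 u 374 383 378.5 v 108 115 axis proj [378.8 111.9] zmin 166.4 mean [551.3 304.6 175.1]
scene neck 131 u 372 382 377.0 v 122 135 axis proj [377.  128.2] zmin 100.5 mean [549.3 310.6 117.1]
wrist flange 59 u 311 347 329.0 v 221 246 axis proj [327.9 239.8] zmin 174.9 mean [556.9 321.3 176.9]
wrist neck 635 u 311 345 328.0 v 192 226 axis proj [327.9 212.5] zmin 100.0 mean [551.  316.4 117.9]
```

Aligned within about 1 mm. Lowering.

>>> move_arm:
  targets:
    - [[0, 0, 1, 0, 0, 0, 1.2], [0, 0, 1, 0, 0, 0, 1.2], [0, 0, 1, 0, 0, 0, 1.2], [0, 0, 0.8, 0, 0, 0, 1.2], [0, 0, 0.3, 0, 0, 0, 1.2], [0, 0, 0, 0, 0, 0, 1.2]]

```text
time: 22.15
position: [548.1, 312.8, 143.2]
ee_rot: [3.14, -0.001, 0.794]
contact_force: [0.1, 0.4, -0.4]
grip_width: 17.5
grip_force: 15.0
```

>>> move_arm:
  targets:
    - [[0, 0, 0.2, 0, 0, 0, 1.2], [0, 0, 0.1, 0, 0, 0, 1.2], [0, 0, 0.1, 0, 0, 0, 1.2], [0, 0, 0, 0, 0, 0, 1.2]]

```text
time: 22.65
position: [548.1, 312.9, 139.4]
ee_rot: [3.14, -0.002, 0.794]
contact_force: [-0.6, -1.1, -0.2]
grip_width: 17.8
grip_force: 15.0
```

>>> move_arm:
  targets:
    - [[0, 0, 0.1, 0, 0, 0, 1.2], [0, 0, 0.1, 0, 0, 0, 1.2], [0, 0, 0, 0, 0, 0, 1.2]]

```text
time: 23.02
position: [548.5, 313.0, 139.0]
ee_rot: [3.14, -0.002, 0.794]
contact_force: [-1.3, -1.8, 5.5]
grip_width: 17.7
grip_force: 15.0
```

>>> move_arm:
  targets:
    - [[0, 0, 0.1, 0, 0, 0, 1.2], [0, 0, 0, 0, 0, 0, 1.2]]

```text
time: 23.28
position: [548.7, 313.2, 139.0]
ee_rot: [3.139, -0.003, 0.794]
contact_force: [-3.2, -1.1, 9.5]
grip_width: 17.6
grip_force: 15.0
```

Firm contact at the expected height: the flange is on the rim. Easing off, releasing and withdrawing.

>>> move_arm:
  targets:
    - [[0, 0, -0.2, 0, 0, 0, 1.2], [0, 0, 0, 0, 0, 0, 1.9], [0, 0, 0, 0, 0, 0, 2.5], [0, 0, 0, 0, 0, 0, 4.0], [0, 0, -1, 0, 0, 0, 4.5], [0, 0, -2, 0, 0, 0, 4.5], [0, 0, -3, 0, 0, 0, 4.5], [0, 0, -4, 0, 0, 0, 4.5], [0, 0, -4, 0, 0, 0, 4.5], [0, 0, -4, 0, 0, 0, 4.5]]

```text
time: 24.52
position: [547.8, 312.9, 322.0]
ee_rot: [3.139, -0.004, 0.794]
contact_force: [0.7, 0.4, 0.2]
grip_width: 45.1
grip_force: 0.0
```

```bash
python3 - <<'E'
from h import *
for n in("scene","wrist"):
    i,im,d=cam(n); i['fish']=n=="wrist"; C=cloud(i,d);x,y,z=C[...,0],C[...,1],C[...,2]
    if n=="scene": cv2.imwrite('pics/s9.png',im[70:330,160:460,::-1].repeat(2,0).repeat(2,1))
    for nm,c,a,b,r in(('flange',(548,313),127,138,25),('knobtop',(548,313),160,180,25),('L',(514,188),116,134,40),('M',(421,279),116,134,40),('mouth',(439,-23),90,110,45)):
        P=C[(np.hypot(x-c[0],y-c[1])<r)&(z>a)&(z<b)&(d>0)]
        if len(P): print(n,nm,len(P),((P.min(0)+P.max(0))/2).round(1),(P.max(0)-P.min(0)).round(1),'z',P[:,2].max().round(1))
print(arm.get_state()['contact_force'],arm.get_state()['position'])
E
```

```text
scene flange 56 [548.  312.2 132.3] [30.2 33.3  9.8] z 137.2
scene knobtop 39 [548.5 312.2 166. ] [17.3 22.  11.7] z 171.9
scene L 127 [513.5 187.5 123.6] [43.7 44.7 14.8] z 131.0
scene M 90 [422.8 278.6 124.3] [35.8 37.7 15.9] z 132.2
scene mouth 157 [439.8 -23.1  96.8] [57.9 55.7 13.5] z 103.5
wrist flange 255 [547.6 312.4 131.5] [30.6 30.5  8.2] z 135.6
wrist knobtop 211 [547.5 311.9 165.6] [17.6 18.2 10.6] z 170.9
wrist L 99 [504.8 195.  122.3] [24.  27.1 12.6] z 128.6
[-0.19570215  0.0643896   1.27506499] [549.89236072 313.92318671 327.46682935]
```

View pics/s9.png

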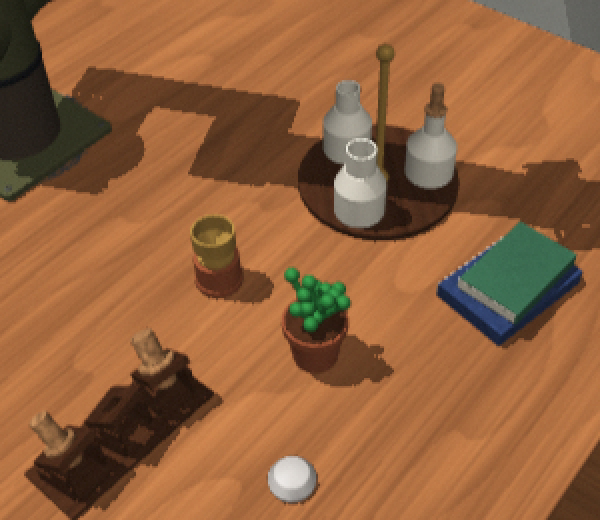

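The stopper sits upright and seated at (437,100), the funnel is upright in the jar at (214,245), the other two stoppers are in their blocks, and nothing else has moved. Handing in.

```bash
python3 -c "
from station import arm
print(arm.finish_job())"
```

```text
the job is handed in; nothing more can be done
None
```

The job is handed in: the funnel stands upright in the terracotta jar, and the small flask it came from is closed with its own small cork, flange seated on the rim; no verdict came back.

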